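# Swap the vortex mixer's head and hold the loaded tube head pressed to mix

### The job

The vortex mixer is in touch mode. Lift its rubber cup head off and set it upright on clear bench, then fit the round holder loaded with eight capped tubes in its place: slide its hub over the hidden drive pin until it drops on, and press it all the way down to run the mixer. Finish while still holding the tube holder fully down with the gripper; do not drop either head, and do not push the other things about.

Things in the scene. Friction and masses are not known exactly. Their poses are not given: they have to be found in the camera images.
- mixer: Vortex mixer, fixed to the bench: light grey housing, 78 mm high, with a lower dark control panel (about 55 mm high, its knob to 70) on its -x side; in all it spans x -94 to +62 mm, y -62 to +62 mm. Origin on the bench below the middle of the drive opening in its top, z up.
- drive_middle (a point): Middle of the mixer's drive opening, 92 mm above the bench. Here stands the drive: a steel flange, 38 mm diameter, flat top at this height, and on its middle an upright steel pin, 10 mm diameter, 14 mm tall, nose tapered to 4 mm. The drive is eccentric: flange and pin stand up to 2.5 mm off this point in x and in y, wherever it stopped, and stay there. Any head on the pin hides it.
- drive (a joint): How far the drive (flange and pin together) is pressed down, m: 0 at rest, 0.004 at the stop, where the mixer runs. A spring holds it up: about 5 N starts it moving, about 10 N brings it to the stop. The weight of a head does not move it.
- cup_head: Black rubber cup head, round, loose, 0.09 kg, 40 mm tall: hub of 36 mm diameter, widening from 15 to 20 mm up to a cup of 44 mm diameter with a recess in its top. Origin at the centre of its underside, z up. A central socket in the underside, 13 mm diameter, 17 mm deep, fits over the drive pin. At the start it stands on the drive flange, centred on the pin to about 1 mm.
- tube_head: Loaded tube holder, round, loose, 0.14 to 0.23 kg: black hub (36 mm diameter, 32 mm tall), aluminium disc (96 mm diameter, 32 to 40 mm up), eight fixed capped tubes on a 36 mm radius (3 to 46 mm up), grip knob on top. Origin at the centre of the hub's underside, z up. Starts standing on the bench; on the pin its underside rests on the flange, 92 mm up (88 mm fully pressed).
- tube_knob (a point): Centre of the tube holder's black round grip knob, 70 mm above the hub's underside: 30 mm diameter, 24 mm tall (58 to 82 mm up), on a 14 mm steel stem.
- tube_socket (a point): Mouth of the round socket in the middle of the tube holder's underside, at its origin: 13 mm diameter, 17 mm deep, opening downwards; fits loosely over the 10 mm drive pin.
- platform_head: Bystander: flat black rubber platform head, loose, disc of 76 mm diameter on a 36 mm hub, 26 mm tall, standing on the bench. Origin at the centre of its underside.
- petri_dish: Bystander: clear closed petri dish, loose, 90 mm diameter, 15 mm tall. Origin at the centre of its underside.
- reagent_bottle: Bystander: amber glass bottle with black cap, loose, 66 mm diameter, 125 mm tall. Origin at the centre of its underside.

How it is judged:
By the outcome, as a careful person would: the job done as asked, in the order asked, and still so for the second after the job is handed in, while the arm keeps its last pose, push and grip.
It also fails if it takes over 58 s, if anything falls off the work surface, if the arm or the gripper's body presses on something with over 40 N, if the wrist force passes 120 N, or if a joint passes its speed limit or range.

### The arm

A 6-joint arm with a two-finger parallel gripper is mounted at the origin on the work surface. World frame = base frame: x ahead of the robot, y to its left, z up, the work surface at z = 0. Lengths are in m, angles in rad, forces in N, time in s.
With the tool pointing down it reaches from about 0.4 to 0.925 m from the base axis. Payload 3.4 kg.
Tool frame: the origin (TCP) lies at the very end of the fingers, on their centre line; the grasp point (between the pads) lies 19 mm behind it; z points along the fingers, y is the line along which they close (so a half turn about z gives the same grasp; the last joint's range is limited). The gripper opens to 85 mm and grips with 20 to 120 N. Pads are 22 mm wide; open, the fingers measure 114 mm over their backs; the gripper's body (76 mm by 85 mm) begins 54 mm behind the grasp point. The pads swing forward as they close: fully open they stand 13 mm farther back than shut.
Start: joints at [1.187, 0.307, 1.506, -0, 1.328, -0.073], TCP at [0.176, 0.547, 0.231] pointing down, gripper open.
Joint ranges: [-3.12, 3.12], [-1.05, 2.28], [0.14, 2.33], [-1.42, 4.57], [0.1, 2.73], [-2.68, 2.68]. Speed limits (rad/s): [2.57, 2.57, 3.14, 3.14, 3.14, 3.14].

### API

Orientations are given as a 3x3 rotation matrix whose columns are the frame's x, y, z axes.
In Python, from plant import * gives the robot as it stands.
- The arm moves only by the tool play_rows, never from a script. Its arguments are lists of equal length, an entry for each row: "offset": the shift along the tool's x, y, z in shares of 400 mm (1.0 is 400 mm), a list of three; "angular": the turn, a rotation vector about the tool's x, y, z in shares of 120 degrees (1.0 is 120 degrees), a list of three; "grip": the opening, from 0 (shut) to 1 (fully open). A call has 1 to 12 rows; each row is the pose to reach, as a shift and turn from the pose commanded when the call began, along the tool's axes at that moment; what a row does not reach only later rows make up. A row lasts 1/12 s, in which the tool goes at most 41.7 mm and 7.16 degrees, less where a joint would pass 70% of its speed; a pose out of reach is approached as far as the arm can. No shift or turn number may pass 1 either way. A call with a gripper value outside its range is refused whole. The fingers move at their own pace and stop on an object; "squeeze" is the grip in N (left out, the last holds). Time passes only in rows, so rows that repeat a pose let the fingers close. It gives the time, the measured TCP pose, the force, the opening and the grip force at its end, in the units of the state.
- get_state(): the state, without advancing time (a new reading comes with each control period).
- read_camera(name): name is "scene" or "side" or "wrist"; returns a dict with "color" (480x640x3 uint8, red, green, blue), "K" (3x3 intrinsics, pixels), "origin" and "orientation" of the camera in the world; the wrist camera has in their place "tool_from_camera" (4x4, takes a point from camera to tool coordinates, whose origin is the TCP and whose axes are the flange's). Camera axes: x right, y up, looking along -z (the intrinsics and any distortion apply to the point x, -y, -z); pixel columns grow to the right and rows downward; lengths in m; the calibration is good to about 2 mm. The wrist camera is an equidistant fisheye: a pixel r from the principal point sees the ray r / f radians off the axis. A picture is of the moment at which its call begins: read the wrist's pose just before it. There is no depth.
- hand_in(): hands the job in; it is judged then, once.
Trained networks look in a picture, given as the dict that the camera call returned (one of the last four; its "shot" number tells which), for a name from the list of things; names that differ only in an ending like _2 or _b are one class to them, and where a whole thing is asked for, a point or a joint stands for the part that bears it (a point fixed in the world has none). Each returns a list of dicts, best first, with "score" (0 to 1); they miss things now and then, are a little off and sometimes report something else, mostly with a low value. They report only what shows in the picture. A call takes as long as a camera call.
- find_in(target, picture): "location" ([x, y, z] in m, in world coordinates, good to about 4 mm: the middle of the surface that is visible of it).
The state is a dict: "clock": time; "qpos": joint angles; "qvel": joint speeds; "joint_torque": joint torques, N m; "ee_pos": TCP position; "eef_rot": TCP orientation; "ft_force": force on the tool from outside, world axes, zero at the start; "moment": the same for the moment, N m; "grip_width": finger opening in m; "grasp_force": force on a finger pad.
Only numpy, scipy, OpenCV 4.12 (cv2) and the standard library are available. Lean on these libraries where they do the work, as an engineer would, in place of code of your own. Each camera call takes 0.05 s, during which the arm holds its last target. There are 200 camera calls.

## Working session

There is one attempt and no reset: what is moved stays moved. The work goes in short steps, Python scripts to look and compute and a tool call to move; the robot and the scene stay as the last step left them, time stands still between calls to the robot, and variables do not carry over. Pictures are saved under pics/ and viewed, at most 10 in all, crops included, and the job is handed in when it is done.

Besides the shell and the picture viewer there is one more tool, called after "Request:" as a command line: name --argument value ..., lists and objects as JSON in quotes. play_rows: Moves the arm, as the interface text tells. Its arguments: {"type":"object","properties":{"offset":{"type":"array"},"angular":{"type":"array"},"grip":{"type":"array"},"squeeze":{"type":"number"}},"required":["offset","angular","grip"]}

```bash
mkdir -p pics; ls; cat > h.py <<'E'
from plant import *
import numpy as np, cv2
def ray(p,px):
    K=p['K'];v=np.array([(px[0]-K[0,2])/K[0,0],-(px[1]-K[1,2])/K[1,1],-1.]);v/=np.linalg.norm(v)
    return np.array(p['origin']),np.array(p['orientation'])@v
def save(p,n): cv2.imwrite('pics/'+n,p['color'][:,:,::-1])
def tri(a,b):
    A=0;B=0
    for o,d in (a,b):
        P=np.eye(3)-np.outer(d,d);A=A+P;B=B+P@o
    return np.linalg.solve(A,B)
E
python3 - <<'E'
from h import *
s=get_state();print({k:np.round(v,3).tolist() for k,v in s.items()})
ps={n:read_camera(n) for n in('scene','side')}
for n,p in ps.items():
    save(p,n+'0.png');print(n,p['K'].tolist(),np.round(p['origin'],3),np.round(p['orientation'],3).tolist(),[k for k in p])
    for t in('mixer','drive_middle','cup_head','tube_head','tube_knob','platform_head','petri_dish','reagent_bottle'):
        print(t,[(np.round(r['location'],3).tolist(),round(r['score'],2)) for r in find_in(t,p)][:2])
E
```

```text
pics
{'clock': 0.0, 'qpos': [1.186, 0.308, 1.508, 0.0, 1.328, -0.073], 'qvel': [0.0, -0.0, -0.001, 0.0, 0.001, -0.0], 'joint_torque': [-0.0, -45.755, -25.192, -0.0, 0.013, -0.0], 'ee_pos': [0.176, 0.547, 0.23], 'eef_rot': [[-0.952, 0.306, -0.001], [0.306, 0.952, -0.002], [0.0, -0.002, -1.0]], 'ft_force': [-0.18, -0.551, -0.051], 'moment': [0.003, -0.04, 0.012], 'grasp_force': 0.0, 'grip_width': 0.085}
scene [[480.14559121218923, 0.0, 321.89194588891877], [0.0, 480.14559121218923, 235.51514276560755], [0.0, 0.0, 1.0]] [ 1.253 -0.148  0.984] [[0.341, -0.746, 0.572], [0.94, 0.28, -0.195], [-0.015, 0.604, 0.797]] ['color', 'K', 'origin', 'orientation', 'shot']
mixer []
drive_middle [([0.61, -0.006, 0.077], 0.89)]
cup_head [([0.577, 0.003, 0.123], 0.53)]
tube_head [([0.462, 0.285, 0.04], 0.57)]
tube_knob [([0.459, 0.286, 0.04], 0.67)]
platform_head [([0.505, -0.314, 0.027], 0.71)]
petri_dish [([0.754, -0.045, 0.016], 0.57)]
reagent_bottle [([0.636, 0.409, 0.079], 0.65)]
side [[495.7147259911912, 0.0, 309.97967142729067], [0.0, 495.7147259911912, 231.23939212591853], [0.0, 0.0, 1.0]] [ 0.571 -0.498  0.822] [[0.996, 0.062, -0.059], [-0.085, 0.785, -0.614], [0.008, 0.617, 0.787]] ['color', 'K', 'origin', 'orientation', 'shot']
mixer [([0.553, -0.025, 0.064], 0.83)]
drive_middle [([0.553, -0.021, 0.064], 0.78)]
cup_head [([0.572, 0.005, 0.119], 0.68), ([0.452, 0.278, 0.041], 0.28)]
tube_head [([0.453, 0.279, 0.039], 0.6)]
tube_knob []
platform_head [([0.499, -0.304, 0.026], 0.83)]
petri_dish [([0.754, -0.05, 0.016], 0.84)]
reagent_bottle [([0.622, 0.405, 0.07], 0.59)]
```

View pics/scene0.png

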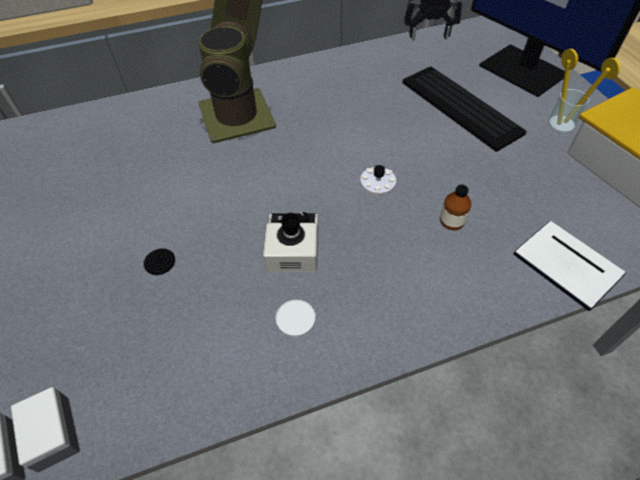

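View pics/side0.png

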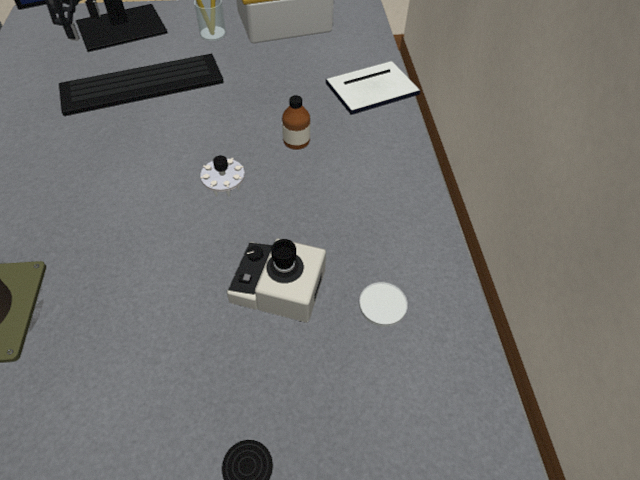

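The scene picture shows the cup on the mixer at about (291,222) and the tube holder's knob at (379,171). In the side picture they are at (285,248) and (221,163). The petri dish, platform head and bottle all stand well apart from them. Next I'll measure the dark blobs and triangulate.

```bash
python3 - <<'E'
from h import *
a=read_camera('scene');b=read_camera('side')
def crop(p,c,w,h,s,n):
    x,y=c;i=p['color'][y-h:y+h,x-w:x+w,::-1];return cv2.resize(i,None,fx=s,fy=s,interpolation=cv2.INTER_CUBIC)
A=crop(a,(291,232),32,24,6,'');B=crop(b,(285,260),32,24,6,'')
C=crop(a,(379,175),32,24,6,'');D=crop(b,(221,170),32,24,6,'')
cv2.imwrite('pics/crops.png',np.vstack([np.hstack([A,B]),np.hstack([C,D])]))
def blob(p,c,r=12,t=60):
    x,y=c;g=p['color'][y-r:y+r,x-r:x+r].max(2)<t
    n,l,st,ce=cv2.connectedComponentsWithStats(g.astype(np.uint8));k=1+np.argmax(st[1:,4]);return ce[k]+[x-r,y-r],st[k]
ka,kb=blob(a,(379,171)),blob(b,(221,163));print(ka,kb)
print('knob',tri(ray(a,ka[0]),ray(b,kb[0])))
E
```

```text
(array([378.86138614, 170.99009901]), array([  7,   6,  10,  13, 101], dtype=int32)) (array([220.21787709, 163.10055866]), array([  5,   5,  14,  16, 179], dtype=int32))
knob [0.45044637 0.28852861 0.07133399]
```

View pics/crops.png

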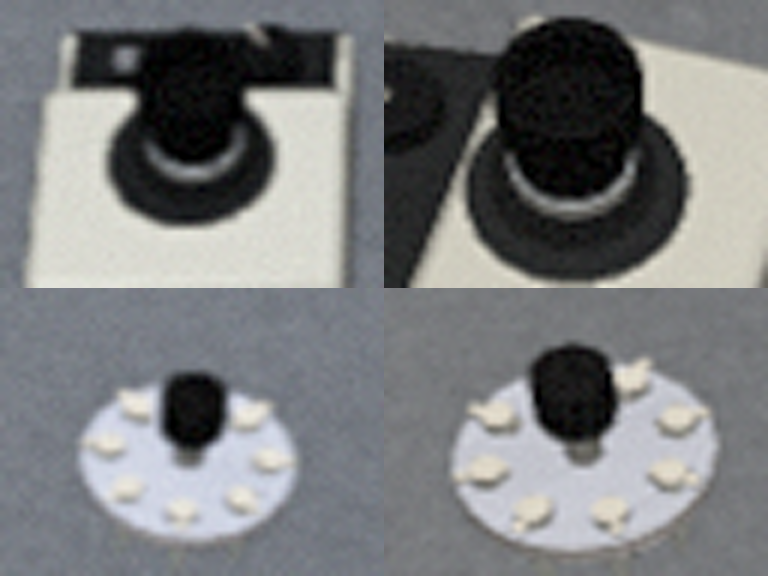

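The crops show the cup clear of the dark well ring and the knob clear of the tube caps. The knob triangulates to (0.450, 0.289, 0.071). Now I'll move over the mixer to measure with the wrist camera.

The rows are not in the units I measure in: shifts go in shares of 400 mm and turns go in shares of 120 degrees. I convert before sending: -30 cm / 40 = -0.75, -24 cm / 40 = -0.6.

Request:
play_rows --offset '[[-0.6,-0.75,0],[-0.6,-0.75,0],[-0.6,-0.75,0],[-0.6,-0.75,0],[-0.6,-0.75,0],[-0.6,-0.75,0],[-0.6,-0.75,0],[-0.6,-0.75,0],[-0.6,-0.75,0],[-0.6,-0.75,0],[-0.6,-0.75,0],[-0.6,-0.75,0]]' --angular '[[0,0,0],[0,0,0],[0,0,0],[0,0,0],[0,0,0],[0,0,0],[0,0,0],[0,0,0],[0,0,0],[0,0,0],[0,0,0],[0,0,0]]' --grip '[1,1,1,1,1,1,1,1,1,1,1,1]'

```text
clock: 2.0
ee_pos: [0.3129, 0.1881, 0.2316]
eef_rot: [[-0.951, 0.309, 0.0], [0.309, 0.951, 0.001], [-0.0, 0.001, -1.0]]
ft_force: [-0.2, -0.2, 0.3]
grip_width: 0.0853
grasp_force: 0.0
```

```bash
cat >> h.py <<'E'
def wshot():
    s=get_state();p=read_camera('wrist');T=np.eye(4);T[:3,:3]=s['eef_rot'];T[:3,3]=s['ee_pos'];p['W']=T@np.array(p['tool_from_camera']);return s,p
def wray(p,px):
    K=p['K'];u=(px[0]-K[0,2])/K[0,0];v=(px[1]-K[1,2])/K[1,1];r=np.hypot(u,v)+1e-12
    d=np.array([np.sin(r)*u/r,-np.sin(r)*v/r,-np.cos(r)]);return p['W'][:3,3],p['W'][:3,:3]@d
def wproj(p,X):
    c=p['W'][:3,:3].T@(np.array(X)-p['W'][:3,3]);t=np.arctan2(np.hypot(c[0],c[1]),-c[2]);a=np.arctan2(-c[1],c[0]);K=p['K']
    return K[0,2]+K[0,0]*t*np.cos(a),K[1,2]+K[1,1]*t*np.sin(a)
E
python3 - <<'E'
from h import *
s,p=wshot();print(s['clock'],np.round(s['ee_pos'],4),np.round(s['eef_rot'],3).tolist());print(p['K'],np.round(p['tool_from_camera'],4).tolist())
save(p,'w1.png')
np.save('w1W.npy',p['W'])
for t in('cup_head','tube_knob','tube_head','drive_middle'): print(t,[(np.round(r['location'],4).tolist(),round(r['score'],2)) for r in find_in(t,p)][:2])
print(wproj(p,[.4505,.2885,.0713]),wproj(p,[.4505,.2885,.082]),wproj(p,[.575,.004,.132]))
E
```

```text
2.0 [0.3129 0.1881 0.2316] [[-0.951, 0.309, 0.0], [0.309, 0.951, 0.001], [-0.0, 0.001, -1.0]]
[[371.64829954   0.         325.18796734]
 [  0.         371.64829954 239.84846579]
 [  0.           0.           1.        ]] [[0.0003, 0.9493, 0.3143, 0.0815], [1.0, 0.0001, -0.0011, 0.0], [-0.0011, 0.3143, -0.9493, -0.1428], [0.0, 0.0, 0.0, 1.0]]
cup_head []
tube_knob [([0.5044, 0.0398, 0.0463], 0.58), ([0.4349, 0.2906, 0.0435], 0.56)]
tube_head [([0.4371, 0.2901, 0.0373], 0.77)]
drive_middle [([0.5038, 0.0384, 0.0466], 0.72)]
(np.float64(464.01593221695714), np.float64(317.4743810854559)) (np.float64(467.54543101501173), np.float64(322.9201051214377)) (np.float64(242.8738365716461), np.float64(493.3529279282736))
```

View pics/w1.png

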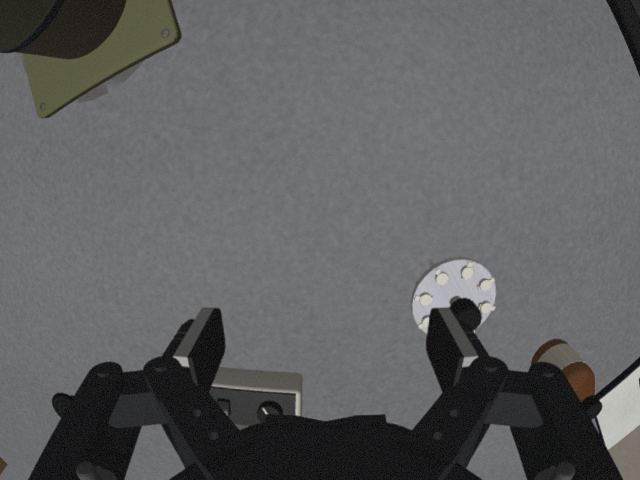

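In the wrist picture the knob is at (466,313). That matches the projected triangulation to about 4 px. The cup is hidden below the frame, and a point 10 cm under the TCP falls at the image centre, so I'll go above the cup.

Scaled: -30.6 cm / 40 = -0.765, -9.4 cm / 40 = -0.235.

Request:
play_rows --offset '[[-0.765,-0.235,0],[-0.765,-0.235,0],[-0.765,-0.235,0],[-0.765,-0.235,0],[-0.765,-0.235,0],[-0.765,-0.235,0],[-0.765,-0.235,0],[-0.765,-0.235,0],[-0.765,-0.235,0],[-0.765,-0.235,0],[-0.765,-0.235,0],[-0.765,-0.235,0]]' --angular '[[0,0,0],[0,0,0],[0,0,0],[0,0,0],[0,0,0],[0,0,0],[0,0,0],[0,0,0],[0,0,0],[0,0,0],[0,0,0],[0,0,0]]' --grip '[1,1,1,1,1,1,1,1,1,1,1,1]'

```text
clock: 3.25
ee_pos: [0.5738, 0.0069, 0.231]
eef_rot: [[-0.953, 0.304, -0.002], [0.304, 0.953, 0.0], [0.002, -0.0, -1.0]]
ft_force: [0.2, 0.0, 0.0]
grip_width: 0.0854
grasp_force: 0.0
```

```bash
python3 - <<'E'
from h import *
s,p=wshot();print(s['clock'],np.round(s['ee_pos'],4),np.round(s['eef_rot'],3).tolist())
save(p,'w2.png');cv2.imwrite('pics/w2.png',cv2.convertScaleAbs(p['color'][:,:,::-1],alpha=2.0))
np.save('w2W.npy',p['W'])
for t in('cup_head','drive_middle','mixer'): print(t,[(np.round(r['location'],4).tolist(),round(r['score'],2)) for r in find_in(t,p)][:2])
print(wproj(p,[.575,.004,.132]),wproj(p,[.575,.004,.092]))
E
```

```text
3.25 [0.5738 0.0069 0.231 ] [[-0.953, 0.304, -0.002], [0.304, 0.953, 0.0], [0.002, -0.0, -1.0]]
cup_head [([0.5742, 0.0063, 0.1243], 0.61), ([0.4573, 0.2774, 0.0408], 0.56)]
drive_middle [([0.5452, 0.0147, 0.0752], 0.76)]
mixer [([0.5411, 0.0163, 0.076], 0.96), ([0.5524, 0.0084, 0.0917], 0.43)]
(np.float64(321.2778692105335), np.float64(244.80559802365588)) (np.float64(321.73377638468565), np.float64(228.35382902249796))
```

View pics/w2.png

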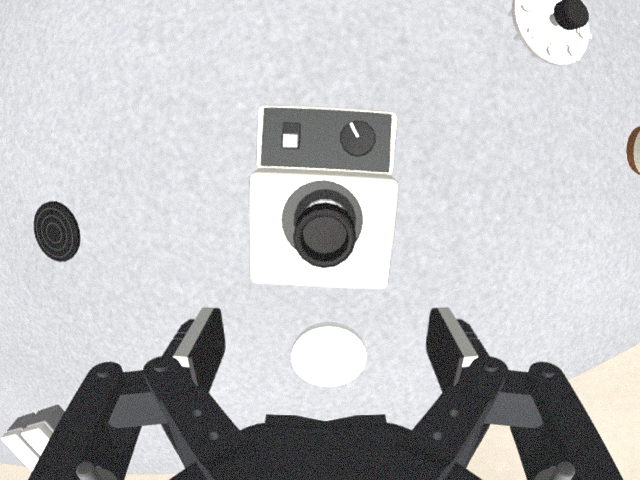

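The brightened wrist picture shows the cup's rim circle centred at about (325,235.5), diameter about 62 px. The mixer is turned nearly in line with the tool, and the surroundings are clear.

```bash
python3 - <<'E'
from h import *
s,p=wshot();a=read_camera('scene');b=read_camera('side')
g=cv2.GaussianBlur(p['color'].max(2),(3,3),0)
# rim brighter ring: fit dark silhouette
c=(g[190:280,280:370]); print(np.percentile(c,[5,25,50]))
hc=cv2.HoughCircles(cv2.convertScaleAbs(g,alpha=3),cv2.HOUGH_GRADIENT,1,60,param1=60,param2=15,minRadius=27,maxRadius=36)
print([q.tolist() for q in hc[0] if np.hypot(q[0]-325,q[1]-235)<25])
w=(325,235.5);R=wray(p,w)
def at(R,z): o,d=R;return o+d*(z-o[2])/d[2]
print('w@.132',at(R,.132))
print('w-side',tri(R,ray(b,(284,247.7))),'side@.132',at(ray(b,(284,247.7)),.132))
print('scene mid@.115',at(ray(a,(290.8,223)),.112),'side',at(ray(b,(284,254)),.112))
k=(572,13);print('knob top',at(wray(p,k),.080),'tri',tri(wray(p,k),ray(b,(220.2,163.1))))
M=s['eef_rot'].T
for T in ([.571,.0075,.104],): print(M@(np.array(T)-s['ee_pos'])*100)
E
```

```text
[20.95 38.   63.  ]
[[325.5, 232.5, 32.0]]
w@.132 [0.57039298 0.00775478 0.132     ]
w-side [0.57311608 0.0081832  0.12984052] side@.132 [0.57501802 0.00766266 0.132     ]
scene mid@.115 [0.56798275 0.00936299 0.112     ] side [0.57441201 0.00865447 0.112     ]
knob top [0.45062664 0.28277902 0.08      ] tri [0.44827346 0.29920159 0.06070457]
[3.64460642e-01 1.15257556e-02 1.27673040e+01]
```

Scaled: 12.7 cm / 40 = 0.3175, 12 cm / 40 = 0.3.

Request:
play_rows --offset '[[0.005,0,0.075],[0.005,0,0.15],[0.005,0,0.225],[0.005,0,0.275],[0.005,0,0.3],[0.005,0,0.3175],[0.005,0,0.3175],[0.005,0,0.3175],[0.005,0,0.3175],[0.005,0,0.3175],[0.005,0,0.3175],[0.005,0,0.3175]]' --angular '[[0,0,0],[0,0,0],[0,0,0],[0,0,0],[0,0,0],[0,0,0],[0,0,0],[0,0,0],[0,0,0],[0,0,0],[0,0,0],[0,0,0]]' --grip '[1,1,1,1,1,1,1,0.4,0.4,0.4,0.4,0.4]' --squeeze 40

```text
clock: 4.6
ee_pos: [0.5743, 0.0059, 0.1055]
eef_rot: [[-0.952, 0.306, 0.003], [0.306, 0.952, -0.0], [-0.003, 0.001, -1.0]]
ft_force: [1.0, -0.1, 1.3]
grip_width: 0.0429
grasp_force: 40.3
```

Request:
play_rows --offset '[[0,0,0],[0,0,0],[0,0,0],[0,0,0],[0,0,0],[0,0,0],[0,0,0],[0,0,0]]' --angular '[[0,0,0],[0,0,0],[0,0,0],[0,0,0],[0,0,0],[0,0,0],[0,0,0],[0,0,0]]' --grip '[0.3,0.3,0.3,0.3,0.3,0.3,0.3,0.3]'

```text
clock: 5.27
ee_pos: [0.5736, 0.0059, 0.1044]
eef_rot: [[-0.952, 0.306, 0.0], [0.306, 0.952, -0.0], [-0.0, 0.0, -1.0]]
ft_force: [2.8, 0.9, 2.8]
grip_width: 0.043
grasp_force: 40.4
```

Scaled: -18.8 cm / 40 = -0.47, -16 cm / 40 = -0.4.

Request:
play_rows --offset '[[0,0,-0.025],[0,0,-0.075],[0,0,-0.1375],[-0.025,-0.075,-0.15],[-0.075,-0.1625,-0.15],[-0.1125,-0.2375,-0.15],[-0.15,-0.325,-0.15],[-0.1875,-0.4,-0.15],[-0.22,-0.47,-0.15],[-0.22,-0.47,-0.15],[-0.22,-0.47,-0.15],[-0.22,-0.47,-0.15]]' --angular '[[0,0,0],[0,0,0],[0,0,0],[0,0,0],[0,0,0],[0,0,0],[0,0,0],[0,0,0],[0,0,0],[0,0,0],[0,0,0],[0,0,0]]' --grip '[0.3,0.3,0.3,0.3,0.3,0.3,0.3,0.3,0.3,0.3,0.3,0.3]'

```text
clock: 6.27
ee_pos: [0.5981, -0.1993, 0.1636]
eef_rot: [[-0.952, 0.307, -0.003], [0.307, 0.952, 0.002], [0.004, 0.001, -1.0]]
ft_force: [-0.4, 0.3, -1.1]
grip_width: 0.0428
grasp_force: 41.4
```

```bash
python3 - <<'E'
from h import *
s,p=wshot();b=read_camera('side')
i=b['color'][200:480,180:460,::-1]
w=p['color'][100:480,100:540,::-1]
cv2.imwrite('pics/lift.png',cv2.convertScaleAbs(np.hstack([cv2.resize(i,(380,380)),w[:, :420]]),alpha=1.7))
print(s['clock'],s['grip_width'],s['ft_force'],s['ee_pos'])
E
```

```text
6.2667 0.04282168550336318 [-0.3754215   0.30395541 -1.07112456] [ 0.59810429 -0.1992689   0.16362007]
```

View pics/lift.png

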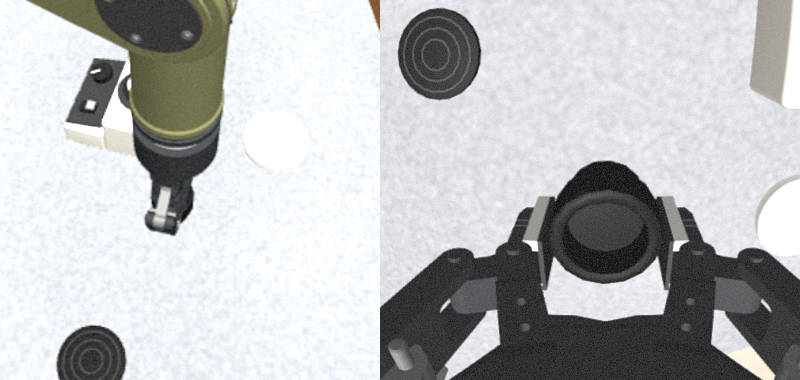

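The cup is held upright between the pads over clear bench. I'll lower it.

Scaled: 15.15 cm / 40 = 0.3788, 15.1 cm / 40 = 0.3775.

Request:
play_rows --offset '[[0,0,0.075],[0,0,0.15],[0,0,0.225],[0,0,0.2875],[0,0,0.3375],[0,0,0.3625],[0,0,0.37],[0,0,0.375],[0,0,0.3775],[0,0,0.3788],[0,0,0.3788],[0,0,0.3788]]' --angular '[[0,0,0],[0,0,0],[0,0,0],[0,0,0],[0,0,0],[0,0,0],[0,0,0],[0,0,0],[0,0,0],[0,0,0],[0,0,0],[0,0,0]]' --grip '[0.3,0.3,0.3,0.3,0.3,0.3,0.3,0.3,0.3,0.3,0.3,0.3]'

```text
clock: 7.37
ee_pos: [0.6005, -0.2003, 0.0141]
eef_rot: [[-0.952, 0.306, 0.002], [0.306, 0.952, -0.001], [-0.002, -0.0, -1.0]]
ft_force: [0.8, 0.5, 1.0]
grip_width: 0.043
grasp_force: 41.5
```

Scaled: 0.1 cm / 40 = 0.0025, 0.05 cm / 40 = 0.0013.

Request:
play_rows --offset '[[0,0,0],[0,0,0.0013],[0,0,0.0025],[0,0,0.0025],[0,0,0.0025],[0,0,0.0025]]' --angular '[[0,0,0],[0,0,0],[0,0,0],[0,0,0],[0,0,0],[0,0,0]]' --grip '[0.3,0.3,0.3,0.3,0.3,0.3]'

```text
clock: 7.87
ee_pos: [0.6005, -0.2003, 0.014]
eef_rot: [[-0.952, 0.306, 0.003], [0.306, 0.952, -0.001], [-0.003, -0.0, -1.0]]
ft_force: [-1.8, 1.1, 10.2]
grip_width: 0.0427
grasp_force: 42.3
```

Contact with the bench is firm. I'll ease off, release and rise.

Scaled: -17 cm / 40 = -0.425, -13 cm / 40 = -0.325.

Request:
play_rows --offset '[[0,0,-0.0018],[0,0,-0.0018],[0,0,-0.0018],[0,0,-0.0018],[0,0,-0.0018],[0,0,-0.0018],[0,0,-0.0125],[0,0,-0.05],[0,0,-0.125],[0,0,-0.225],[0,0,-0.325],[0,0,-0.425]]' --angular '[[0,0,0],[0,0,0],[0,0,0],[0,0,0],[0,0,0],[0,0,0],[0,0,0],[0,0,0],[0,0,0],[0,0,0],[0,0,0],[0,0,0]]' --grip '[0.3,0.5,0.7,1,1,1,1,1,1,1,1,1]'

```text
clock: 8.87
ee_pos: [0.599, -0.1997, 0.1833]
eef_rot: [[-0.952, 0.306, -0.001], [0.306, 0.952, 0.0], [0.001, 0.0, -1.0]]
ft_force: [0.5, -0.2, -0.1]
grip_width: 0.0851
grasp_force: 0.0
```

Scaled: 18.5 cm / 40 = 0.4625, 15 cm / 40 = 0.375.

Request:
play_rows --offset '[[0,0.075,-0.1],[0.05,0.175,-0.1],[0.1,0.275,-0.1],[0.15,0.375,-0.1],[0.2175,0.4625,-0.1],[0.2175,0.4625,-0.1],[0.2175,0.4625,-0.1],[0.2175,0.4625,-0.1],[0.2175,0.4625,-0.1]]' --angular '[[0,0,0],[0,0,0],[0,0,0],[0,0,0],[0,0,0],[0,0,0],[0,0,0],[0,0,0],[0,0,0]]' --grip '[1,1,1,1,1,1,1,1,1]'

```text
clock: 9.62
ee_pos: [0.5737, 0.0022, 0.222]
eef_rot: [[-0.952, 0.306, 0.001], [0.306, 0.952, -0.001], [-0.001, -0.001, -1.0]]
ft_force: [0.5, 0.1, -0.1]
grip_width: 0.0855
grasp_force: 0.0
```

```bash
python3 - <<'E'
from h import *
s,p=wshot();b=read_camera('side')
np.save('w3W.npy',p['W'])
print(s['clock'],s['ee_pos'],s['grip_width'],np.round(s['eef_rot'],3).tolist())
print([wproj(p,[.572,.008,z]) for z in(.092,.106)])
i=cv2.resize(p['color'][170:290,260:390,::-1],None,fx=4,fy=4,interpolation=cv2.INTER_CUBIC)
j=cv2.resize(p['color'][:480,0:360,::-1],(270,360)); 
o=np.zeros((480,790,3),np.uint8);o[:480,:520]=i;o[:360,520:]=j
cv2.imwrite('pics/pin.png',cv2.convertScaleAbs(o,alpha=1.6))
for t in('cup_head','drive'): print(t,[(np.round(r['location'],4).tolist(),round(r['score'],2)) for r in find_in(t,b)][:2])
E
```

```text
9.6167 [0.57374634 0.00216324 0.22200586] 0.08551945542581472 [[-0.952, 0.306, 0.001], [0.306, 0.952, -0.001], [-0.001, -0.001, -1.0]]
[(np.float64(331.4354106191372), np.float64(224.3715207058925)), (np.float64(331.75400611463004), np.float64(229.67163816809364))]
cup_head [([0.5994, -0.1981, 0.03], 0.94)]
drive [([0.5705, 0.0027, 0.0912], 0.59)]
```

View pics/pin.png

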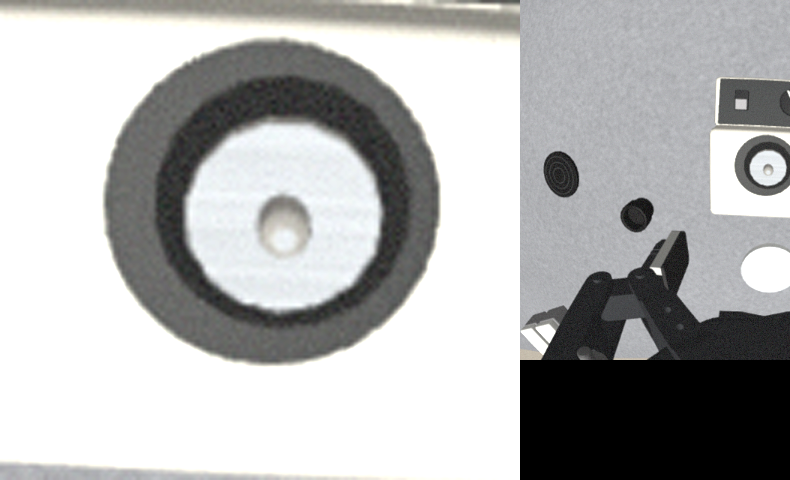

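The drive flange is centred at about (330.4,222.9) and the pin tip at (331.4,229.1), which puts the pin at about (0.571, 0.008). The cup stands upright on the bench at the left. Next I'll go over the tube holder.

Scaled: 23.3 cm / 40 = 0.5825, 20.4 cm / 40 = 0.51.

Request:
play_rows --offset '[[0.51,0.5825,0],[0.51,0.5825,0],[0.51,0.5825,0],[0.51,0.5825,0],[0.51,0.5825,0],[0.51,0.5825,0],[0.51,0.5825,0],[0.51,0.5825,0],[0.51,0.5825,0],[0.51,0.5825,0],[0.51,0.5825,0],[0.51,0.5825,0]]' --angular '[[0,0,0],[0,0,0],[0,0,0],[0,0,0],[0,0,0],[0,0,0],[0,0,0],[0,0,0],[0,0,0],[0,0,0],[0,0,0],[0,0,0]]' --grip '[1,1,1,1,1,1,1,1,1,1,1,1]'

```text
clock: 10.82
ee_pos: [0.4512, 0.2856, 0.2217]
eef_rot: [[-0.951, 0.308, 0.0], [0.308, 0.951, -0.001], [-0.0, -0.001, -1.0]]
ft_force: [-0.3, 0.7, 0.4]
grip_width: 0.0853
grasp_force: 0.0
```

```bash
python3 - <<'E'
from h import *
s,p=wshot()
print(s['clock'],s['ee_pos'],s['grip_width'],np.round(s['eef_rot'],3).tolist())
print([wproj(p,[.4505,.288,z]) for z in(.07,.082,.04)])
i=cv2.resize(p['color'][150:300,250:410,::-1],None,fx=4,fy=4,interpolation=cv2.INTER_CUBIC)
cv2.imwrite('pics/knob.png',cv2.convertScaleAbs(i,alpha=1.4))
g=(p['color'].max(2)[150:300,250:410]<45).astype(np.uint8)
n,l,st,ce=cv2.connectedComponentsWithStats(g)
for k in range(1,n):
    if st[k,4]>80: print(st[k],ce[k]+[250,150])
E
```

```text
10.8167 [0.45122324 0.28559498 0.22168727] 0.0853329788906986 [[-0.951, 0.308, 0.0], [0.308, 0.951, -0.001], [-0.0, -0.001, -1.0]]
[(np.float64(327.38171257123093), np.float64(219.5760362359292)), (np.float64(327.4751026576058), np.float64(223.56038593486662)), (np.float64(327.17586637377406), np.float64(210.8245759193187))]
[ 61  48  36  39 335] [328.33134328 209.93731343]
```

View pics/knob.png

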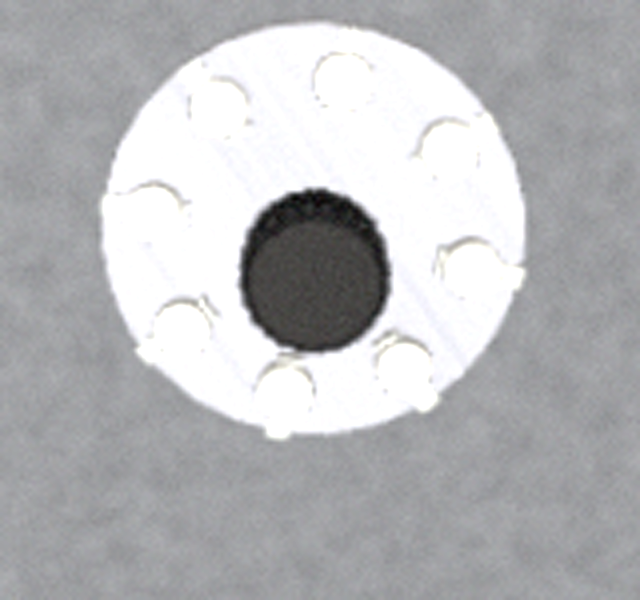

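The knob's top circle is centred at about (328.5,220.5) and the disc at (328.4,206.7). Both agree on an axis at (0.448, 0.290). I'll descend and grasp the knob.

Scaled: 17 cm / 40 = 0.425, 0.29 cm / 40 = 0.0073.

Request:
play_rows --offset '[[0.0108,0.0073,0.075],[0.0108,0.0073,0.1625],[0.0108,0.0073,0.25],[0.0108,0.0073,0.325],[0.0108,0.0073,0.375],[0.0108,0.0073,0.405],[0.0108,0.0073,0.425],[0.0108,0.0073,0.425],[0.0108,0.0073,0.425],[0.0108,0.0073,0.425],[0.0108,0.0073,0.425],[0.0108,0.0073,0.425]]' --angular '[[0,0,0],[0,0,0],[0,0,0],[0,0,0],[0,0,0],[0,0,0],[0,0,0],[0,0,0],[0,0,0],[0,0,0],[0,0,0],[0,0,0]]' --grip '[1,1,1,1,1,1,1,1,0.6,0.4,0.2,0.2]' --squeeze 90

```text
clock: 11.87
ee_pos: [0.448, 0.2915, 0.0529]
eef_rot: [[-0.952, 0.306, 0.002], [0.306, 0.952, 0.001], [-0.002, 0.002, -1.0]]
ft_force: [0.5, 1.0, -0.9]
grip_width: 0.0386
grasp_force: 0.0
```

Request:
play_rows --offset '[[0,0,0],[0,0,0],[0,0,0],[0,0,0],[0,0,0],[0,0,0]]' --angular '[[0,0,0],[0,0,0],[0,0,0],[0,0,0],[0,0,0],[0,0,0]]' --grip '[0.1,0.1,0.1,0.1,0.1,0.1]'

```text
clock: 12.37
ee_pos: [0.4477, 0.2912, 0.053]
eef_rot: [[-0.952, 0.305, 0.002], [0.305, 0.952, 0.0], [-0.002, 0.001, -1.0]]
ft_force: [0.1, -1.4, 4.7]
grip_width: 0.0278
grasp_force: 88.2
```

Scaled: -17 cm / 40 = -0.425, -15 cm / 40 = -0.375.

Request:
play_rows --offset '[[0,0,-0.0125],[0,0,-0.05],[0,0,-0.125],[0,0,-0.2125],[-0.025,-0.025,-0.2875],[-0.075,-0.075,-0.3375],[-0.125,-0.15,-0.35],[-0.175,-0.2,-0.35],[-0.225,-0.25,-0.35],[-0.275,-0.3125,-0.35],[-0.325,-0.375,-0.35],[-0.375,-0.425,-0.35]]' --angular '[[0,0,0],[0,0,0],[0,0,0],[0,0,0],[0,0,0],[0,0,0],[0,0,0],[0,0,0],[0,0,0],[0,0,0],[0,0,0],[0,0,0]]' --grip '[0.1,0.1,0.1,0.1,0.1,0.1,0.1,0.1,0.1,0.1,0.1,0.1]'

```text
clock: 13.37
ee_pos: [0.5374, 0.0815, 0.1919]
eef_rot: [[-0.952, 0.306, -0.001], [0.306, 0.952, -0.0], [0.001, -0.001, -1.0]]
ft_force: [0.1, 0.4, -1.9]
grip_width: 0.0274
grasp_force: 89.0
```

Scaled: -6.25 cm / 40 = -0.1563, -6.2 cm / 40 = -0.155.

Request:
play_rows --offset '[[-0.05,-0.055,0],[-0.0875,-0.1,0],[-0.1125,-0.13,0],[-0.13,-0.15,0],[-0.1375,-0.155,0],[-0.1375,-0.1563,0],[-0.1375,-0.1563,0],[-0.1375,-0.1563,0]]' --angular '[[0,0,0],[0,0,0],[0,0,0],[0,0,0],[0,0,0],[0,0,0],[0,0,0],[0,0,0]]' --grip '[0.1,0.1,0.1,0.1,0.1,0.1,0.1,0.1]'

```text
clock: 14.03
ee_pos: [0.5706, 0.0082, 0.1917]
eef_rot: [[-0.952, 0.305, -0.001], [0.305, 0.952, 0.001], [0.001, 0.0, -1.0]]
ft_force: [0.0, 0.3, -3.2]
grip_width: 0.0277
grasp_force: 89.1
```

```bash
python3 - <<'E'
from h import *
s,p=wshot();a=read_camera('scene');b=read_camera('side')
print(s['clock'],s['ee_pos'],s['ft_force'],s['grip_width'],np.round(s['eef_rot'],3).tolist())
f=lambda p,x,y:cv2.resize(p['color'][y-50:y+60,x-60:x+60,::-1],None,fx=3.2,fy=3.2,interpolation=cv2.INTER_CUBIC)
w=cv2.resize(p['color'][120:420,130:520,::-1],(300,230))
top=np.hstack([f(a,292,220),f(b,284,245)]);o=np.zeros((top.shape[0]+230,top.shape[1],3),np.uint8);o[:top.shape[0]]=top;o[top.shape[0]:,:300]=w
cv2.imwrite('pics/over.png',cv2.convertScaleAbs(o,alpha=1.3))
E
```

```text
14.0333 [0.57055809 0.00815208 0.19174947] [ 0.04063137  0.28351057 -3.1822741 ] 0.02771330936841671 [[-0.952, 0.305, -0.001], [0.305, 0.952, 0.001], [0.001, 0.0, -1.0]]
```

View pics/over.png

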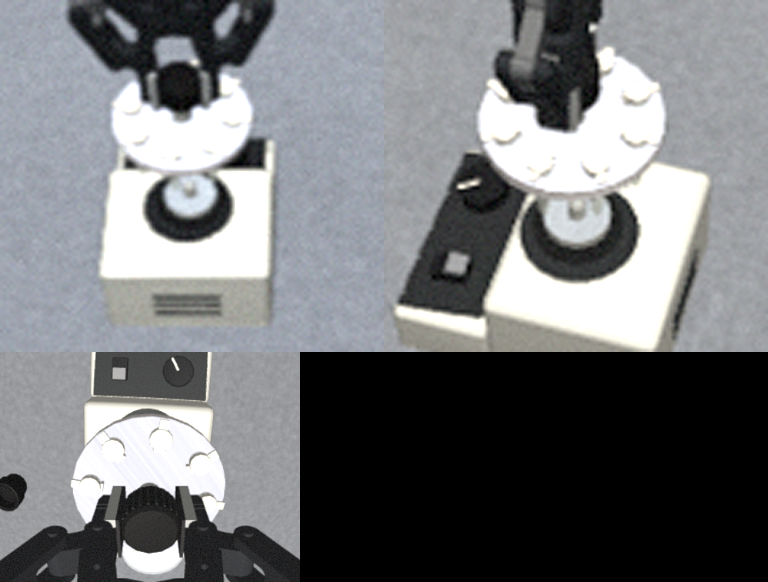

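The holder hangs level over the drive. The pin is at about (291.4,228.8) in scene and (284.3,259.1) in side. The disc centre is at (288.9,206.6) in scene and (282.8,233.1) in side. I'll compare the two positions.

```bash
python3 - <<'E'
from h import *
a=read_camera('scene');b=read_camera('side')
def at(R,z): o,d=R;return o+d*(z-o[2])/d[2]
print('pin',at(ray(a,(291.4,228.8)),.1),at(ray(b,(284.3,259.1)),.1),tri(ray(a,(291.4,228.8)),ray(b,(284.3,259.1))))
# fit disc: bright pixels
for p,c,e in((a,(289,207),30),(b,(283,233),36)):
    x,y=c;h=cv2.cvtColor(p['color'],cv2.COLOR_RGB2HSV)
    print(at(ray(p,c),.179))
print(tri(ray(a,(288.9,206.6)),ray(b,(282.8,233.1))))
E
```

```text
pin [0.57559192 0.00757493 0.1       ] [0.57441353 0.00611885 0.1       ] [0.57430877 0.00772708 0.09805857]
[0.5761762  0.00724258 0.179     ]
[0.5746855  0.00317693 0.179     ]
[0.57371249 0.00688134 0.17596817]
```

Disc and pin line up within about 1 mm. I'll lower gently onto the pin.

Scaled: 3.9 cm / 40 = 0.0975, 3.7 cm / 40 = 0.0925.

Request:
play_rows --offset '[[0,0,0.025],[0,0,0.05],[0,0,0.07],[0,0,0.0775],[0,0,0.0825],[0,0,0.0875],[0,0,0.0925],[0,0,0.0975],[0,0,0.0975],[0,0,0.0975]]' --angular '[[0,0,0],[0,0,0],[0,0,0],[0,0,0],[0,0,0],[0,0,0],[0,0,0],[0,0,0],[0,0,0],[0,0,0]]' --grip '[0.1,0.1,0.1,0.1,0.1,0.1,0.1,0.1,0.1,0.1]'

```text
clock: 15.12
ee_pos: [0.5712, 0.0072, 0.1529]
eef_rot: [[-0.952, 0.306, 0.0], [0.306, 0.952, 0.0], [0.0, 0.0, -1.0]]
ft_force: [-0.3, 1.5, -3.3]
grip_width: 0.0275
grasp_force: 89.0
```

The underside is below the pin tip with no contact force, so the pin is in the socket. I'll continue down to the flange.

Scaled: 0.9 cm / 40 = 0.0225, 0.8 cm / 40 = 0.02.

Request:
play_rows --offset '[[0,0,0.005],[0,0,0.01],[0,0,0.015],[0,0,0.02],[0,0,0.0225],[0,0,0.0225],[0,0,0.0225]]' --angular '[[0,0,0],[0,0,0],[0,0,0],[0,0,0],[0,0,0],[0,0,0],[0,0,0]]' --grip '[0.1,0.1,0.1,0.1,0.1,0.1,0.1]'

```text
clock: 15.7
ee_pos: [0.5713, 0.0071, 0.144]
eef_rot: [[-0.952, 0.306, 0.0], [0.306, 0.952, 0.0], [-0.0, 0.0, -1.0]]
ft_force: [-0.7, 1.2, 1.1]
grip_width: 0.0274
grasp_force: 89.4
```

Light contact has begun. I'll press on.

Scaled: 0.45 cm / 40 = 0.0113, 0.4 cm / 40 = 0.01.

Request:
play_rows --offset '[[0,0,0.0025],[0,0,0.005],[0,0,0.0075],[0,0,0.01],[0,0,0.0113],[0,0,0.0113],[0,0,0.0113]]' --angular '[[0,0,0],[0,0,0],[0,0,0],[0,0,0],[0,0,0],[0,0,0],[0,0,0]]' --grip '[0.1,0.1,0.1,0.1,0.1,0.1,0.1]'

```text
clock: 16.28
ee_pos: [0.5717, 0.007, 0.1409]
eef_rot: [[-0.952, 0.306, 0.002], [0.306, 0.952, -0.0], [-0.002, 0.0, -1.0]]
ft_force: [-1.9, 1.7, 10.8]
grip_width: 0.0277
grasp_force: 90.6
```

Scaled: 0.1 cm / 40 = 0.0025, 0.05 cm / 40 = 0.0013.

Request:
play_rows --offset '[[0,0,0.0013],[0,0,0.0025],[0,0,0.0025],[0,0,0.0025],[0,0,0.0025]]' --angular '[[0,0,0],[0,0,0],[0,0,0],[0,0,0],[0,0,0]]' --grip '[0.1,0.1,0.1,0.1,0.1]'

```text
clock: 16.7
ee_pos: [0.5719, 0.0069, 0.1409]
eef_rot: [[-0.952, 0.306, 0.003], [0.306, 0.952, -0.0], [-0.003, 0.0, -1.0]]
ft_force: [-5.2, 0.7, 15.9]
grip_width: 0.0278
grasp_force: 91.2
```

```bash
python3 - <<'E'
from h import *
s,p=wshot();a=read_camera('scene');b=read_camera('side')
print(s['clock'],s['ee_pos'],s['ft_force'],s['moment'])
f=lambda p,x,y:cv2.resize(p['color'][y-50:y+60,x-60:x+60,::-1],None,fx=3.2,fy=3.2,interpolation=cv2.INTER_CUBIC)
cv2.imwrite('pics/seat.png',cv2.convertScaleAbs(np.hstack([f(a,292,220),f(b,284,245)]),alpha=1.3))
for t in('cup_head','platform_head','petri_dish','reagent_bottle'): print(t,[(np.round(r['location'],4).tolist(),round(r['score'],2)) for r in find_in(t,b)][:2])
E
```

```text
16.7 [0.57193746 0.00686567 0.14088671] [-5.22354212  0.734599   15.87232218] [0.37330195 0.8489353  0.01269309]
cup_head [([0.5995, -0.2011, 0.0318], 0.96)]
platform_head [([0.4996, -0.3044, 0.0241], 0.82), ([0.583, -0.0088, 0.128], 0.31)]
petri_dish [([0.7509, -0.0525, 0.015], 0.67)]
reagent_bottle [([0.646, 0.4072, 0.0579], 0.59)]
```

View pics/seat.png

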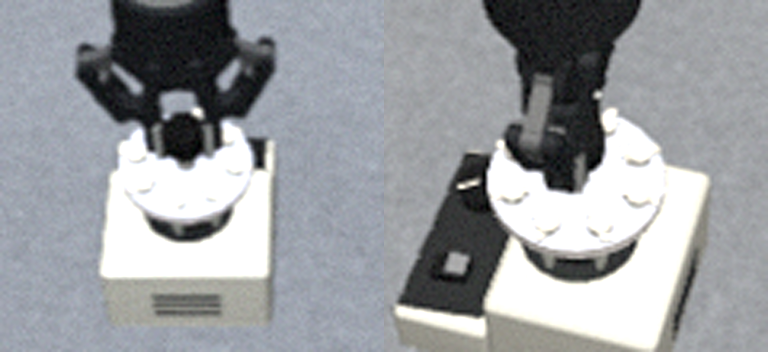

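The picture shows the holder seated level over the drive well. The height of 0.1409 matches the fully pressed value. The force rose with no further travel, so the drive is at its stop.

```bash
python3 -c "
from plant import *
print(hand_in())"
```

```text
the job is handed in; nothing more can be done
None
```

The job is handed in: the cup head stands upright on clear bench, and the tube holder is on the drive pin and held fully down by the gripper at about 16 N, after 16.7 s on the robot's clock.

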